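Park the red polish tin in the top pocket of its lane

ROBOT

A 6-joint arm with a two-finger parallel gripper is mounted at the origin on the work surface. World frame = base frame: x ahead of the robot, y to its left, z up, the work surface at z = 0. Lengths are in m, angles in rad, forces in N, time in s.
With the tool pointing down it reaches from about 0.25 to 0.775 m from the base axis. Payload 4 kg.
Tool frame: the origin (TCP) lies between the finger pads; the fingertips stand 25 mm ahead of it and the grasp point (between the pads) lies 6 mm ahead of it (robot.tip_reach is the distance from the TCP to the fingertips, in m); z points along the fingers, y is the line along which they close (so a half turn about z gives the same grasp; the last joint's range is limited). The gripper opens to 94 mm and grips with 3 to 60 N. Pads are 16 mm wide; open, the fingers measure 119 mm over their backs; the gripper's body (75 mm by 177 mm) begins 78 mm behind the grasp point.
Start: joints at [-1.228, 0.087, 1.371, -0, 1.684, -0.103], TCP at [0.237, -0.496, 0.231] pointing down, gripper open.
Joint ranges: [-3.1, 3.1], [-0.76, 2.03], [0.27, 2.55], [-1.08, 4.22], [0.17, 2.65], [-2.57, 2.57]. Speed limits (rad/s): [2.79, 2.79, 3.14, 3.14, 3.14, 3.14].

INTERFACE

Orientations are given as [roll, pitch, yaw] about the fixed x, y, z axes, in that order (R = Rz(yaw) Ry(pitch) Rx(roll)).
In Python, from bench import sensors, snapshot, camera_info, ticket, robot gives the robot as it stands.
- The arm moves only by the tool arm_command, never from a script. Its argument "plan" is a list of rows, each an object with "grip": the closure, from -1 (fully open) to 1 (shut); "slide": the shift along the tool's x, y, z normalised to -1 to 1, where 1 is 500 mm, a list of three; "spin": the turn about the tool's z normalised to -1 to 1, where 1 is 5 degrees. A call has 1 to 10 rows; each row shifts and turns the commanded pose from where the row before left it, along the tool's axes as they then stand; what a row does not reach is not made up. A row lasts 1/8 s, in which the tool goes at most 62.5 mm and 10.7 degrees, less where a joint would pass 70% of its speed; a pose out of reach is approached as far as the arm can. A call with a number of a shift or a turn outside -1 to 1 is refused whole. A call with a gripper value outside its range is refused whole. The fingers move at their own pace and stop on an object; the grip force is fixed at half the most. Time passes only in rows, so rows that do not move let the fingers close. It gives the time, the measured TCP pose, the force, the opening and the grip force at its end, in the units of the state.
- sensors.get_obs(): the state, without advancing time (a new reading comes with each control period).
- snapshot(name): name is "scene" or "top" or "wrist"; returns the picture (480x640x3 uint8, red, green, blue); there is no depth.
- camera_info(name): a dict with "fx", "fy", "cx", "cy" (pixels), "position" and "rotation" of the camera in the world. Camera axes: x right, y up, looking along -z (the intrinsics and any distortion apply to the point x, -y, -z); pixel columns grow to the right and rows downward; lengths in m; the calibration is good to about 2 mm. A picture is of the moment at which its call begins: read the wrist's pose just before it. camera_info takes no time and is no camera call; for the wrist camera it gives the pose at the moment of the call.
- ticket.close_job(): hands the job in; it is judged then, once.
The state is a dict: "time": time; "joint_positions": joint angles; "qvel": joint speeds; "joint_torque": joint torques, N m; "tool_pos": TCP position; "ee_rot": TCP orientation; "wrist_force": force on the tool from outside, world axes, zero at the start; "wrist_torque": the same for the moment, N m; "width": finger opening in m; "finger_force": force on a finger pad.
Only numpy, scipy, OpenCV 4.12 (cv2) and the standard library are available. Lean on these libraries where they do the work, as an engineer would, in place of code of your own. Each camera call takes 0.05 s, during which the arm holds its last target. There are 200 camera calls.

TASK

Push the red polish tin gently up its sloping lane of the wooden tin rack with the fingertips, over the crest, until it settles in the pocket against the green stop and cannot roll back. Only push it: do not lift or fling it, and leave the blue tin, the brush, the bottle and the white pot where they are. Let go of it and stay clear at the end.

Things in the scene. Friction and masses are not known exactly. Their poses are not given: they have to be found in the camera images.
- red_tin: Round shoe-polish tin with a red lid, 80 mm in diameter and 32 mm thick, 0.09 to 0.18 kg. It stands on edge in one of the two lanes (either one) and rests against the low stop at the lane's lower end. Origin at its centre, 40 mm from its rim; its x axis is its round axis, across the lane; y and z turn as it rolls.
- blue_tin: The same tin with a blue lid, on edge at the lower end of the other lane, side by side with the red one (80 mm between lane centres). Origin at its centre. Not to be disturbed.
- ramp: Fixed wooden rack, metal floor, two lanes side by side. Tilted frame: y uphill along the lanes (7 degrees above level), z normal to the floor, x level across. Origin on the crest, on the floor's top, midway between lanes. Lane centres x = -40, +40 mm, 35 mm wide inside, walls 5 mm thick up to z = 20. Floor z = 0 from y = -150 to the crest at y = 0; then the pocket falls away, 10 degrees below level.
- low_end (a point): Middle of the top edge of the low stops, bars 20 mm high and 8 mm thick closing the lanes' lower ends (ramp y = -158 to -150 mm, this point at x = 0, y = -150, z = 20). A tin resting there has its centre at ramp y = -115, z = 40 mm; let go anywhere below the crest, it rolls back to there.
- seat_near (a point): Centre of a parked tin in the lane at ramp x = -40 mm (nearer the robot): ramp y = 32, z = 32 mm, touching the pocket floor and the green stop, an upright plate with its face at ramp y = 72 mm, up to z = 52. Past the crest a tin rolls in by itself.
- seat_far (a point): The same for the lane at ramp x = +40 mm (farther from the robot).
- dye_mid (a point): Green dye bottle with a red cap, 40 mm in diameter, 100 mm tall, standing on the table beyond the rack's upper end; this point is its centre. Loose, not to be disturbed.
- brush_mid (a point): Shoe brush lying bristles down on the table, 150 x 50 x 44 mm, wooden back, beyond the rack's far side; this point is its centre. Loose, not to be disturbed.
- pot_mid (a point): White plastic pot with a lid, 68 mm in diameter, 75 mm tall, standing on the table beyond the rack's far side; this point is its centre. Loose, not to be disturbed.
Not all that is in view belongs to the job. Of the things like the red_tin, leave any that is turquoise; of the rest the smaller one is meant.

How it is judged:
By the outcome, as a careful person would: the job done as asked, in the order asked, and still so for the second after the job is handed in, with the robot touching nothing.
It also fails if it takes over 35 s, if anything falls off the work surface, if the arm or the gripper's body presses on something with over 40 N, if the wrist force passes 120 N, or if a joint passes its speed limit or range.

## Working session

There is one attempt and no reset: what is moved stays moved. The work goes in short steps, Python scripts to look and compute and a tool call to move; the robot and the scene stay as the last step left them, time stands still between calls to the robot, and variables do not carry over. Pictures are saved under pics/ and viewed, at most 10 in all, crops included, and the job is handed in when it is done.

Besides the shell and the picture viewer there is one more tool, called after "Emit:" by a JSON object that holds its "api" and its "payload". arm_command: Moves the arm, as the interface text tells. Scaled input: -1 to 1 covers 500 mm each way for a shift and 5 degrees each way for a turn. Its arguments: {"type":"object","properties":{"plan":{"type":"array","items":{"type":"object","properties":{"grip":{"type":"number"},"slide":{"type":"array","items":{"type":"number"}},"spin":{"type":"number"}}}}},"required":["plan"]}

```bash
ls; mkdir -p pics
python3 - <<'E'
from bench import sensors, snapshot, camera_info, robot
import cv2
for n in("scene","top"):
    cv2.imwrite(f"pics/{n}0.png",snapshot(n)[:,:,::-1]); print(n,camera_info(n))
print(sensors.get_obs()); print(robot.tip_reach)
E
```

```text
pics
scene {'fx': 482.3609618257735, 'fy': 482.3609618257735, 'cx': 322.5513436747237, 'cy': 242.23877336052612, 'position': array([ 0.87682118, -0.20869874,  0.64140267]), 'rotation': array([0.62872377, 0.01537542, 0.87254612])}
top {'fx': 452.98890857012384, 'fy': 452.98890857012384, 'cx': 320.5237190679121, 'cy': 243.66710384523796, 'position': array([0.47631424, 0.05662114, 0.86331662]), 'rotation': array([ 0.11171369, -0.01313742, -1.5672131 ])}
{'time': 0.1, 'joint_positions': array([-1.22808913e+00,  8.78963427e-02,  1.37208671e+00,  1.72827095e-05,
        1.68356441e+00, -1.03116903e-01]), 'qvel': array([-9.07424739e-04, -1.46488868e-03, -4.07938838e-03,  1.98476402e-06,
        2.10783190e-04, -1.52068569e-03]), 'joint_torque': array([ 2.64142145e-03, -3.41249514e+01, -3.03302658e+01,  7.20159989e-02,
        3.04729852e-02, -8.42828945e-05]), 'tool_pos': array([ 0.23700865, -0.49583852,  0.22942114]), 'ee_rot': array([-3.13965000e+00, -2.18301821e-04,  4.45825812e-01]), 'wrist_force': array([ 0.58376529, -0.6642811 ,  0.56968524]), 'wrist_torque': array([ 0.02878537,  0.01681497, -0.00978707]), 'finger_force': 0.0, 'width': 0.09375455508498988}
0.025
```

View pics/scene0.png

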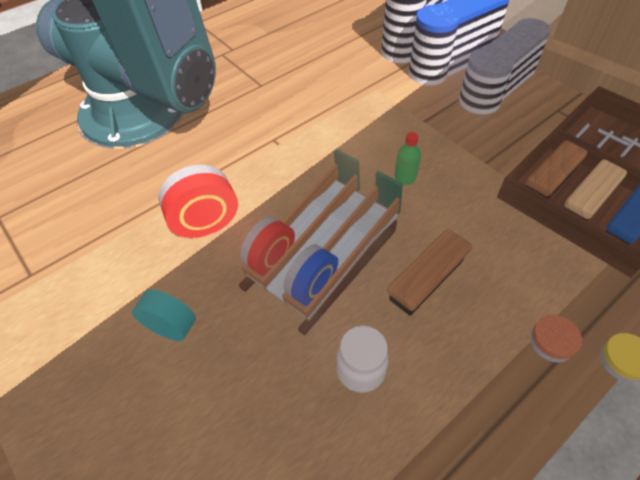

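View pics/top0.png

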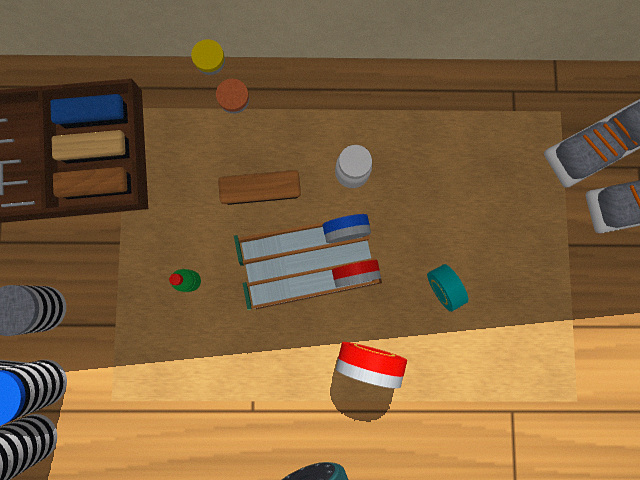

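The red tin to move is in the near lane, at about (270,247) in the scene view and (356,272) in the top view. The larger free-standing red tin and the turquoise one are decoys. Next I'll zoom in on the rack to get corner points.

Run:
```python
import cv2,numpy as np
a=cv2.imread("pics/scene0.png")[145:335,230:410]; b=cv2.imread("pics/top0.png")[205:315,225:390]
cv2.imwrite("pics/c1.png",cv2.resize(a,None,fx=3.1,fy=3.1,interpolation=cv2.INTER_CUBIC))
cv2.imwrite("pics/c2.png",cv2.resize(b,None,fx=4.8,fy=4.8,interpolation=cv2.INTER_CUBIC))
```

```text
(no output)
```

View pics/c1.png

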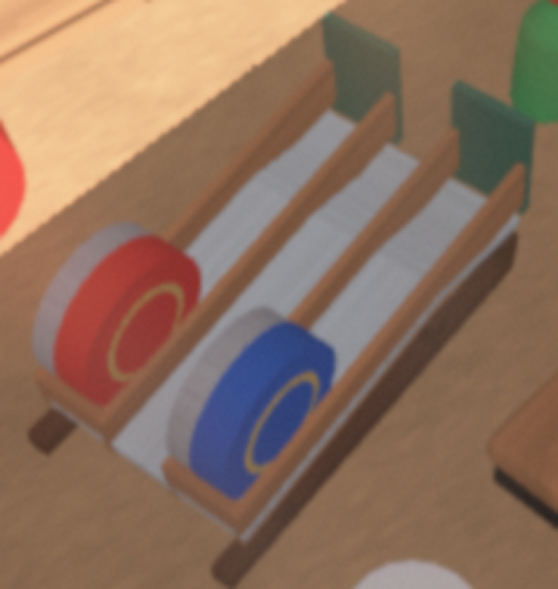

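View pics/c2.png

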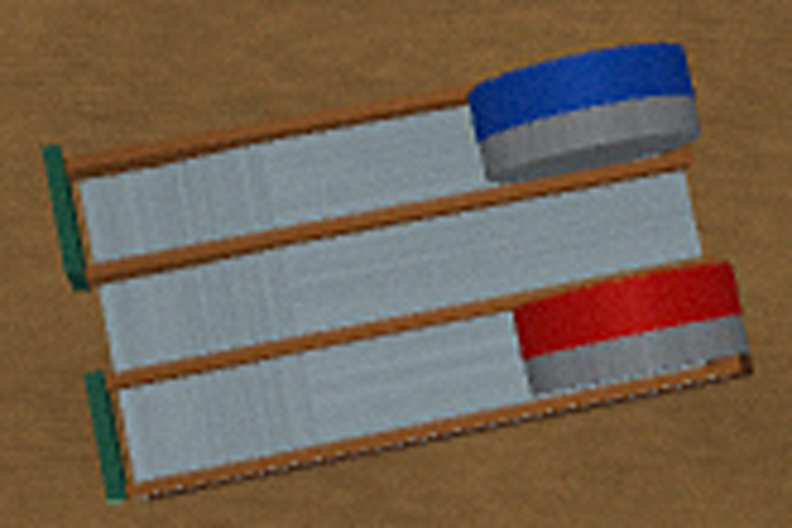

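The crops give rack corner points: the stop plates' top edges, the low stops' outer edges and the floor's end corners. I'll fit the ramp pose to these.

```bash
cat > h.py <<'E'
import numpy as np
from scipy.spatial.transform import Rotation as Ro
from bench import camera_info
def proj(n,P,kind="xyz"):
    c=camera_info(n); r=c["rotation"]
    M=Ro.from_euler("xyz",r) if kind=="xyz" else Ro.from_rotvec(r)
    q=M.inv().apply(np.atleast_2d(P)-c["position"])
    return np.c_[c["cx"]+c["fx"]*q[:,0]/-q[:,2], c["cy"]-c["fy"]*q[:,1]/-q[:,2]]
def world(p,P):  # p=x,y,z,yaw ; ramp mm -> world
    return Ro.from_euler("xyz",[np.radians(7),0,p[3]]).apply(np.atleast_2d(P)/1000.)+p[:3]
E
cat > fit.py <<'E'
from h import *
from scipy.optimize import least_squares
S=[((325,15),(-62.5,72,52)),((400,48),(-17.5,72,52)),((455,82),(17.5,72,52)),((533,125),(62.5,72,52)),
((38,372),(-62.5,-158,20)),((107,432),(-17.5,-158,20)),((167,462),(17.5,-158,20)),((240,522),(62.5,-158,20)),((115,443),(-17.5,-154,0)),((165,487),(17.5,-154,0))]
T=[((62,147),(62.5,72,52)),((90,285),(17.5,72,52)),((105,372),(-17.5,72,52)),((127,497),(-62.5,72,52)),((686,170),(17.5,-154,0)),((700,252),(-17.5,-154,0))]
def un(L,s,o): return np.array([[(u+.5)/s-.5+o[0],(v+.5)/s-.5+o[1]] for (u,v),_ in L]),np.array([q for _,q in L],float)
a,A=un(S,3.1,(230,145)); b,B=un(T,4.8,(225,205))
for k in("xyz","rv"):
    f=lambda p:np.r_[(proj("scene",world(p,A),k)-a).ravel(),(proj("top",world(p,B),k)-b).ravel()]
    r=least_squares(f,[.45,.15,.05,.1],loss="soft_l1")
    print(k,r.cost,r.x); 
    if k=="xyz":
        print(f(r.x).reshape(-1,2).round(1).tolist()); np.save("p.npy",r.x)
p=np.load("p.npy")
for n,q in dict(seat=(-40,32,32),tin=(-40,-115,40),low=(-40,-158,20),back=(-40,-155,40),crest=(-40,0,0)).items(): print(n,world(p,q).round(4))
E
python3 fit.py
```

```text
xyz 17.88976803811461 [0.52795606 0.10844222 0.05633194 0.21312233]
[[-0.9, -0.1], [-1.6, 1.5], [-0.3, 0.5], [0.0, -0.1], [-1.6, 1.5], [-0.8, -1.8], [-1.4, 1.6], [0.3, -0.2], [1.1, -1.4], [3.3, -2.8], [-0.3, -1.1], [-1.0, -3.3], [-0.1, -0.6], [0.6, 0.5], [-1.7, -0.7], [-0.4, 0.8]]
rv 617.8518107067141 [ 0.55927776  0.24293528 -0.10542129  0.66610081]
seat [[0.483  0.1272 0.092 ]]
tin [[ 0.514  -0.0163  0.082 ]]
low [[ 0.5225 -0.0557  0.0569]]
back [[ 0.5224 -0.0551  0.0771]]
crest [[0.4889 0.1    0.0563]]
```

Emit:
{"api": "arm_command", "payload": {"plan": [{"grip": 1, "slide": [0, 0, 0], "spin": 0.9}, {"grip": 1, "slide": [0, 0, 0], "spin": 0.9}, {"grip": 1, "slide": [0, 0, 0], "spin": 0.87}]}}

```text
time: 0.48
tool_pos: [0.2371, -0.496, 0.2298]
ee_rot: [-3.14, 0.0, 0.21]
wrist_force: [0.2, 0.3, 0.0]
width: 0.0673
finger_force: 0.0
```

Emit:
{"api": "arm_command", "payload": {"plan": [{"grip": 1, "slide": [0.074, -0.065, 0], "spin": 0}, {"grip": 1, "slide": [0.074, -0.065, 0], "spin": 0}, {"grip": 1, "slide": [0.074, -0.065, 0], "spin": 0}, {"grip": 1, "slide": [0.074, -0.065, 0], "spin": 0}, {"grip": 1, "slide": [0.074, -0.065, 0], "spin": 0}, {"grip": 1, "slide": [0.074, -0.065, 0], "spin": 0}, {"grip": 1, "slide": [0.074, -0.065, 0], "spin": 0}, {"grip": 1, "slide": [0.074, -0.065, 0], "spin": 0}, {"grip": 1, "slide": [0.074, -0.065, 0], "spin": 0}, {"grip": 1, "slide": [0, 0, 0], "spin": 0}]}}

```text
time: 1.72
tool_pos: [0.5018, -0.1373, 0.2296]
ee_rot: [-3.14, 0.001, 0.218]
wrist_force: [0.7, -0.3, -1.3]
width: 0.0003
finger_force: 0.0
```

```bash
cat > st.py <<'E'
from h import *
from bench import sensors
o=sensors.get_obs(); p=np.load("p.npy")
print(o["time"],o["tool_pos"].round(4),o["ee_rot"].round(4),o["width"],o["wrist_force"].round(2))
R=Ro.from_euler("xyz",o["ee_rot"]); t=o["tool_pos"]+R.apply([0,0,.025])
print("tip ramp mm",(Ro.from_euler("xyz",[np.radians(7),0,p[3]]).inv().apply(t-p[:3])*1000).round(1))
E
python3 st.py
```

```text
1.725 [ 0.5018 -0.1373  0.2296] [-3.1402e+00  1.0000e-03  2.1800e-01] 0.00025701961507386265 [ 0.69 -0.31 -1.3 ]
tip ramp mm [ -77.5 -214.8  175.8]
```

Emit:
{"api": "arm_command", "payload": {"plan": [{"grip": 1, "slide": [0.074, -0.04, 0], "spin": 0}, {"grip": 1, "slide": [0, 0, 0.07], "spin": 0}, {"grip": 1, "slide": [0, 0, 0.07], "spin": 0}, {"grip": 1, "slide": [0, 0, 0.07], "spin": 0}, {"grip": 1, "slide": [0, 0, 0.06], "spin": 0}, {"grip": 1, "slide": [0, 0, 0], "spin": 0}]}}

```text
time: 2.48
tool_pos: [0.53, -0.1129, 0.0922]
ee_rot: [-3.138, 0.007, 0.212]
wrist_force: [0.2, -0.1, 0.4]
width: 0.0003
finger_force: 0.0
```

```bash
python3 st.py
python3 - <<'E'
from bench import snapshot
import cv2,numpy as np
t=snapshot("top")[:,:,::-1][190:330,240:480]; w=snapshot("scene")[:,:,::-1][150:330,160:400]
f=lambda a:cv2.resize(a,None,fx=3.3,fy=3.3*280/320 if 0 else 3.3,interpolation=cv2.INTER_CUBIC)
a=cv2.resize(t,(720,420)); b=cv2.resize(w,(720,540))
cv2.imwrite("pics/t1.png",a); cv2.imwrite("pics/s1.png",b)
E
```

```text
2.475 [ 0.53   -0.1129  0.0922] [-3.1384  0.0067  0.2116] 0.00025743830503461445 [ 0.24 -0.11  0.41]
tip ramp mm [ -45.  -213.8   37.2]
```

View pics/s1.png

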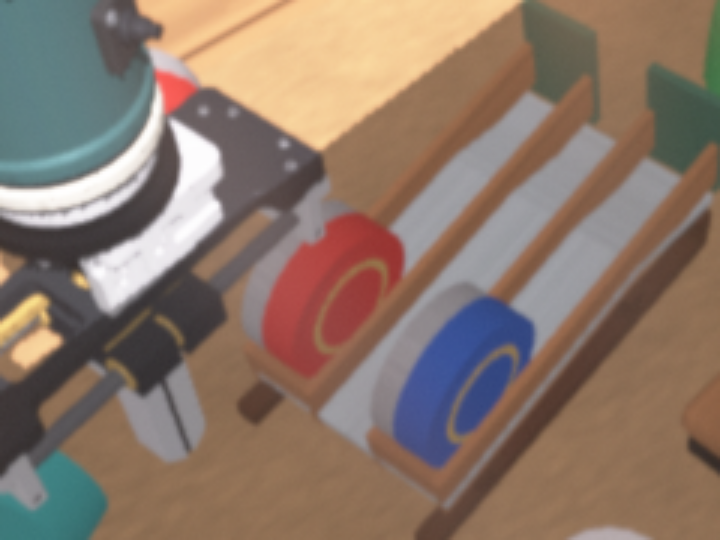

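View pics/t1.png

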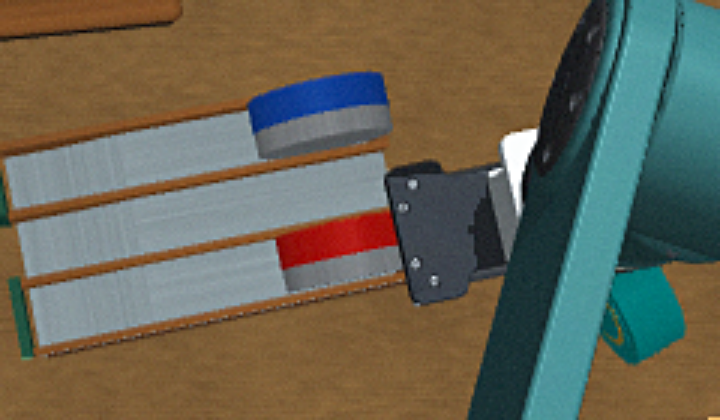

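The fingers are lined up behind the red tin. In the scene crop the fingertip is at about (178,455), with the low stop at (285,375) ahead of it, and the gripper body is well above the tins. Next I'll move in to just short of contact.

Emit:
{"api": "arm_command", "payload": {"plan": [{"grip": 1, "slide": [0.01, -0.03, 0], "spin": 0}, {"grip": 1, "slide": [0, -0.03, 0], "spin": 0}, {"grip": 1, "slide": [0, -0.016, -0.002], "spin": 0}, {"grip": 1, "slide": [0, -0.016, -0.002], "spin": 0}, {"grip": 1, "slide": [0, -0.016, -0.002], "spin": 0}]}}

```text
time: 3.2
tool_pos: [0.5269, -0.0592, 0.0994]
ee_rot: [3.139, -0.002, 0.213]
wrist_force: [0.6, -2.2, 3.1]
width: 0.0005
finger_force: 1.6
```

```bash
python3 st.py
```

```text
3.2 [ 0.5269 -0.0592  0.0994] [ 3.1388e+00 -1.6000e-03  2.1300e-01] 0.0005162714018330528 [ 0.58 -2.18  3.11]
tip ramp mm [ -36.5 -160.2   37.8]
```

Emit:
{"api": "arm_command", "payload": {"plan": [{"grip": 1, "slide": [-0.004, -0.014, 0.003], "spin": 0}, {"grip": 1, "slide": [-0.003, -0.014, 0.002], "spin": 0}, {"grip": 1, "slide": [0, -0.014, 0], "spin": 0}]}}

```text
time: 3.58
tool_pos: [0.5178, -0.0385, 0.0954]
ee_rot: [-3.141, 0.001, 0.213]
wrist_force: [0.0, -0.8, 0.4]
width: -0.0
finger_force: 0.4
```

```bash
python3 st.py
python3 - <<'E'
from bench import snapshot
import cv2
cv2.imwrite("pics/s2.png",cv2.resize(snapshot("scene")[:,:,::-1][150:330,160:400],(720,540)))
E
```

```text
3.575 [ 0.5178 -0.0385  0.0954] [-3.1411e+00  1.1000e-03  2.1270e-01] -6.26390179669326e-07 [ 0.04 -0.77  0.38]
tip ramp mm [ -41.1 -138.7   31.2]
```

View pics/s2.png

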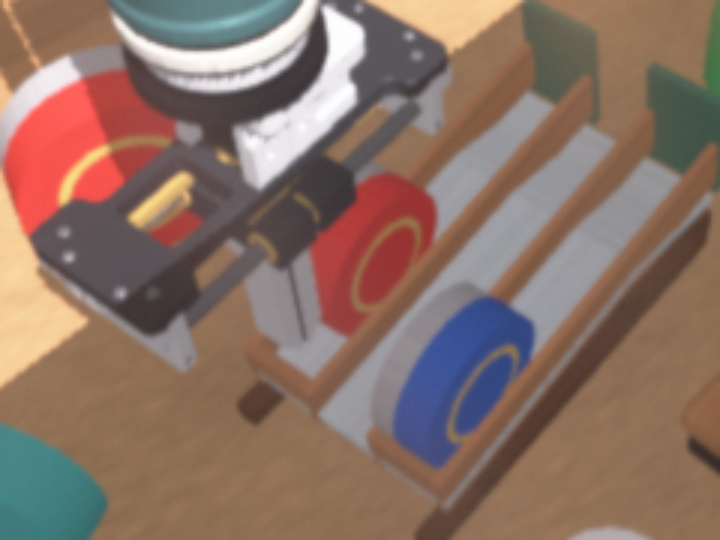

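The red tin is rolling up its lane ahead of the fingers, its centre now at about (390,262). The blue tin hasn't moved. I'll keep pushing.

Emit:
{"api": "arm_command", "payload": {"plan": [{"grip": 1, "slide": [0.001, -0.014, -0.002], "spin": 0}, {"grip": 1, "slide": [0.001, -0.014, -0.002], "spin": 0}, {"grip": 1, "slide": [0, -0.014, -0.002], "spin": 0}, {"grip": 1, "slide": [0, -0.014, -0.002], "spin": 0}, {"grip": 1, "slide": [0, -0.014, -0.002], "spin": 0}, {"grip": 1, "slide": [0, -0.014, -0.002], "spin": 0}, {"grip": 1, "slide": [0, -0.014, -0.002], "spin": 0}, {"grip": 1, "slide": [0, -0.014, -0.002], "spin": 0}]}}

```text
time: 4.62
tool_pos: [0.5077, 0.0161, 0.1043]
ee_rot: [3.141, -0.0, 0.213]
wrist_force: [1.0, -2.0, 1.5]
width: 0.0002
finger_force: 0.9
```

```bash
python3 st.py
```

```text
4.625 [0.5077 0.0161 0.1043] [ 3.1408e+00 -5.0000e-04  2.1280e-01] 0.0002498704480584065 [ 1.03 -2.04  1.53]
tip ramp mm [-39.3 -82.5  33.3]
```

Emit:
{"api": "arm_command", "payload": {"plan": [{"grip": 1, "slide": [0, -0.01, -0.001], "spin": 0}, {"grip": 1, "slide": [0, -0.01, -0.001], "spin": 0}, {"grip": 1, "slide": [0, -0.01, -0.001], "spin": 0}, {"grip": 1, "slide": [0, -0.01, -0.001], "spin": 0}, {"grip": 1, "slide": [0, -0.01, -0.001], "spin": 0}, {"grip": 1, "slide": [0, -0.01, -0.001], "spin": 0}, {"grip": 1, "slide": [0, -0.01, -0.001], "spin": 0}, {"grip": 1, "slide": [0, -0.006, 0], "spin": 0}, {"grip": 1, "slide": [0, 0, 0], "spin": 0}, {"grip": 1, "slide": [0, 0, 0], "spin": 0}]}}

```text
time: 5.88
tool_pos: [0.4994, 0.0531, 0.1072]
ee_rot: [-3.141, 0.0, 0.213]
wrist_force: [0.4, -0.6, 0.6]
width: 0.0006
finger_force: 0.0
```

```bash
python3 st.py
python3 - <<'E'
from bench import snapshot
import cv2
cv2.imwrite("pics/s3.png",cv2.resize(snapshot("scene")[:,:,::-1][110:350,200:520],(720,540)))
E
```

```text
5.875 [0.4994 0.0531 0.1072] [-3.1414e+00  5.0000e-04  2.1290e-01] 0.0006319867100136472 [ 0.35 -0.58  0.62]
tip ramp mm [-39.6 -44.5  31.6]
```

View pics/s3.png

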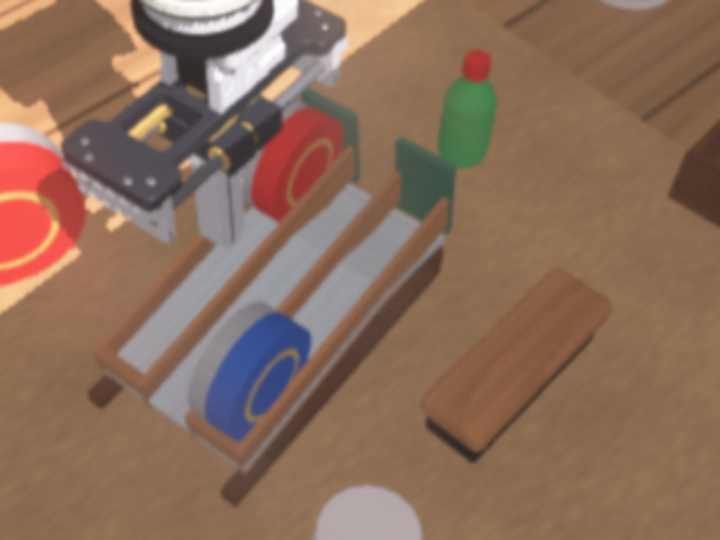

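The red tin is in the pocket against the green stop, at about (300,165), with a gap to the fingers at (222,205). I'll back off downhill first, then lift clear.

Emit:
{"api": "arm_command", "payload": {"plan": [{"grip": 1, "slide": [0, 0.02, 0], "spin": 0}, {"grip": 1, "slide": [0, 0.02, -0.02], "spin": 0}, {"grip": 1, "slide": [0, 0.03, -0.06], "spin": 0}, {"grip": 1, "slide": [0, 0.04, -0.08], "spin": 0}, {"grip": 1, "slide": [0, 0.08, -0.08], "spin": 0}, {"grip": 1, "slide": [0, 0.1, -0.04], "spin": 0}, {"grip": 1, "slide": [0, 0.1, 0], "spin": 0}, {"grip": 1, "slide": [0, 0.1, 0], "spin": 0}, {"grip": 1, "slide": [0, 0, 0], "spin": 0}, {"grip": 1, "slide": [0, 0, 0], "spin": 0}]}}

```text
time: 7.18
tool_pos: [0.5511, -0.1867, 0.2479]
ee_rot: [-3.141, -0.0, 0.212]
wrist_force: [0.6, 0.5, -0.0]
width: 0.0005
finger_force: 0.0
```

```bash
python3 st.py
python3 - <<'E'
from h import *
from bench import snapshot
import cv2
p=np.load("p.npy"); im=snapshot("top")[:,:,::-1].copy()
print(proj("top",world(p,[[-40,32,72],[-40,32,32]])),proj("scene",world(p,[-24,32,32])))
s=snapshot("scene")[:,:,::-1][100:400,170:490]
cv2.imwrite("pics/f.png",np.hstack([cv2.resize(im[120:330,140:400],(400,323)),cv2.resize(s,(345,323))]))
E
```

```text
7.175 [ 0.5511 -0.1867  0.2479] [-3.1412e+00 -3.0000e-04  2.1190e-01] 0.0005255487445536635 [ 0.62  0.54 -0.02]
tip ramp mm [ -39.8 -270.9  201. ]
[[273.54073901 289.51765191]
 [272.8220804  290.37535641]] [[338.9094948  185.22284506]]
```

View pics/f.png

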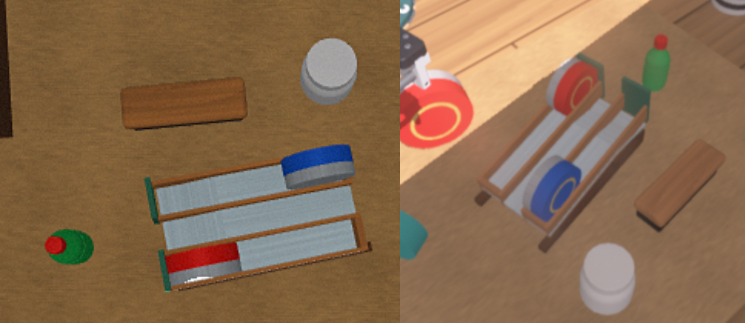

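The red tin is parked against the green stop, at (203,265) in the top crop. The blue tin, brush, bottle and pot are where they were, and the arm is clear.

```bash
python3 -c "from bench import ticket; print(ticket.close_job())"
```

```text
the job is handed in; nothing more can be done
None
```

The red tin is settled in the near lane's pocket against the green stop, the blue tin, brush, bottle and pot look unmoved in the final pictures, the arm is clear, and the job is handed in at about 7 s.

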